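# Load the glaze carousel at its loading point

## Robot

A 7-joint arm with a two-finger parallel gripper is mounted at the origin on the work surface. World frame = base frame: x ahead of the robot, y to its left, z up, the work surface at z = 0. Lengths are in m, angles in rad, forces in N, time in s.
With the tool pointing down it reaches from about 0.4 to 0.85 m from the base axis. Payload 10.4 kg.
Tool frame: the origin (TCP) lies midway between the tips of the shut fingers; the grasp point (between the pads) lies 19 mm behind it; z points along the fingers, x is the direction in which the jaws open and shut, and the axes are right-handed (so a half turn about z gives the same grasp; the last joint's range is limited). The gripper opens to 85 mm and grips with 20 to 120 N. Pads are 22 mm wide; open, the fingers measure 114 mm over their backs; the gripper's body (76 mm by 85 mm) begins 54 mm behind the grasp point. The pads swing forward as they close: fully open they stand 13 mm farther back than shut.
Start: joints at [1.298, 0.332, -0.065, 1.46, 0.022, 1.35, -0.088], TCP at [0.155, -0.606, 0.231] pointing down, gripper open.
Joint ranges: [-2.6, 2.6], [-0.5, 2.12], [-1.47, 1.34], [0.16, 2.42], [-1.27, 4.41], [0.06, 2.06], [-2.6, 2.6]. Speed limits (rad/s): [2.22, 2.22, 2.79, 2.79, 3.14, 3.14, 3.14].

## Interface

Orientations are given as a unit quaternion [x, y, z, w].
In Python, from workcell import manip, cams gives the robot as it stands.
- The arm moves only by the tool move_arm, never from a script. Its argument "moves" is a list of rows, each a list of 7 numbers: the turn, a rotation vector about the tool's x, y, z in degrees, then the shift along the tool's x, y, z in m, then the finger opening in m, from 0 to 0.0854. A call has 1 to 10 rows; each row is the pose to reach, as a shift and turn from the pose commanded when the call began, along the tool's axes at that moment; what a row does not reach only later rows make up. A row lasts 1/10 s, in which the tool goes at most 50 mm and 8.59 degrees, less where a joint would pass 70% of its speed; a pose out of reach is approached as far as the arm can. A call with a gripper value outside its range is refused whole. The fingers move at their own pace and stop on an object; "grip_force" is the grip in N (left out, the last holds). Time passes only in rows, so rows that repeat a pose let the fingers close. It gives the time, the measured TCP pose, the force and the opening at its end, in the units of the state.
- manip.get_obs(): the state, without advancing time (a new reading comes with each control period).
- cams.camera(name): name is "side" or "top" or "wrist"; returns the picture (400x640x3 uint8, red, green, blue); there is no depth.
- cams.camera_params(name): a dict with "fx", "fy", "cx", "cy" (pixels), "dist_coeffs" ([k1, k2, p1, p2, k3] as OpenCV has them; the pictures are not rectified), "xyz" and "rotation" of the camera in the world. Camera axes: x right, y up, looking along -z (the intrinsics and any distortion apply to the point x, -y, -z); pixel columns grow to the right and rows downward; lengths in m; the calibration is good to about 2 mm. A picture is of the moment at which its call begins: read the wrist's pose just before it. camera_params takes no time and is no camera call; for the wrist camera it gives the pose at the moment of the call.
- manip.hand_in(): hands the job in, once; it reports no verdict.
The state is a dict: "clock": time; "joint_pos": joint angles; "joint_velocities": joint speeds; "tau": joint torques, N m; "position": TCP position; "ee_rot": TCP orientation; "ft_force": force on the tool from outside, world axes, zero at the start; "torque": the same for the moment, N m; "grip_width": opening from 0.0 (shut) to 1.0 (fully open).
Only numpy, scipy, OpenCV 4.12 (cv2) and the standard library are available. Lean on these libraries where they do the work, as an engineer would, in place of code of your own. Each camera call takes 0.05 s, during which the arm holds its last target. There are 200 camera calls.

## Task

Turn the glaze carousel by its bar handle until its one wide pocket stands at the loading point, in line with the metal tongue of the stand. Then put the wide glaze jar into that pocket: keep the jar upright, set it down rather than drop it, and leave it seated there, with the pocket still at the loading point.

Things in the scene. Friction and masses are not known exactly. Their poses are not given: they have to be found in the camera images.
- handle (a point): centre of the dark wooden bar handle on the turntable's vertical axis, 139 mm above the table. Bar 64 mm long (its x axis, towards the wide pocket), 14 thick, 34 high, on a thin post; fixed to the plywood turntable (320 across, top 34 high), which turns with 0.05 N m drag, no stops, and stays put. Three narrow pockets (41 inside, 32 deep) a quarter turn apart; bottles in two, tops up to 136 high
- wide_pocket (a point): centre of the floor of the turntable's wide empty steel pocket, 37 mm above the table, 110 mm from the turning axis: a round cup 76 mm across inside, 3 mm wall, rim 10 mm above its floor. Turns with the turntable; starts 0.5 to 1.3 rad counter-clockwise (from above) of the loading point
- loading_point (a point): where the wide pocket's floor centre must stand: fixed to the stand, 37 mm above the table, 110 mm from the turning axis, over the line of the flat pointed metal tongue (44 mm wide, 8 high) that sticks out from under the turntable on the robot's side, to 220 mm from the axis. Its -x axis points outward along the tongue
- jar_center (a point): centre (half-way up) of the wide glaze jar: round upright white plastic with lid, 54 mm across, 74 high, 0.15 to 0.31 kg, loose on the table at the robot's right of the carousel; z axis up. A slim bottle (36 across, 110 high) and a smaller jar (38 across, 50 high) stand by it, 100 mm or more away
There are look-alikes about, which are no part of the job. What is shaped like the part that bears jar_center but orange, red or turquoise is not meant.

How it is judged:
By the outcome, as a careful person would: the job done as asked, in the order asked, and still so for the second after the job is handed in, with the robot touching nothing.
It also fails if it takes over 58 s, if anything falls off the work surface, if the arm or the gripper's body presses on something with over 40 N, if the wrist force passes 120 N, or if a joint passes its speed limit or range.

## Working session

There is one attempt and no reset: what is moved stays moved. The work goes in short steps, Python scripts to look and compute and a tool call to move; the robot and the scene stay as the last step left them, time stands still between calls to the robot, and variables do not carry over. Pictures are saved under pics/ and viewed, about 8 in all and at most 12, crops included, and the job is handed in when it is done.

Besides the shell and the picture viewer there is one more tool, called after "Call:" in YAML: its name, and indented under it one key for each argument. move_arm: Moves the arm, as the interface text tells. Its arguments: {"type":"object","properties":{"moves":{"type":"array","items":{"type":"array","items":{"type":"number"}}},"grip_force":{"type":"number"}},"required":["moves"]}

```bash
mkdir -p pics; ls
cat > h.py <<'E'
import numpy as np, cv2
from scipy.spatial.transform import Rotation as R
from workcell import manip, cams
def par(n):
    p=cams.camera_params(n); r=np.array(p['rotation'],float)
    r=R.from_quat(r).as_matrix() if r.size==4 else r.reshape(3,3)
    K=np.array([[p['fx'],0,p['cx']],[0,p['fy'],p['cy']],[0,0,1]]); return K,np.array(p['dist_coeffs'],float),np.array(p['xyz'],float),r
def ray(P,uv):
    K,d,c,r=P; q=cv2.undistortPoints(np.array(uv,float).reshape(-1,1,2),K,d).reshape(-1,2)
    return c,(r@np.c_[q[:,0],-q[:,1],-np.ones(len(q))].T).T
def onz(P,uv,z):
    c,v=ray(P,uv); return c+v*((z-c[2])/v[:,2])[:,None]
def proj(P,X):
    K,d,c,r=P; q=(np.atleast_2d(X)-c)@r; q=q*[1,-1,-1]
    return cv2.projectPoints(q,np.zeros(3),np.zeros(3),K,d)[0].reshape(-1,2)
def snap(n,f):
    P=par(n); im=np.array(cams.camera(n)); cv2.imwrite('pics/'+f,im[:,:,::-1]); return P,im
E
python3 - <<'E'
from h import *
o=manip.get_obs(); print(o)
for n in('top','side'):
    P,im=snap(n,n+'0.png'); print(n,P)
E
```

```text
pics
{'clock': 0.0, 'joint_pos': array([ 1.29840862,  0.33288362, -0.06469991,  1.46095332,  0.02157797,
        1.34990778, -0.08849951]), 'joint_velocities': array([ 2.49317685e-04,  1.46843377e-04, -5.76289385e-04, -5.18625865e-05,
        9.92880595e-04, -2.65281862e-04, -2.67384836e-04]), 'tau': array([ 3.92405864e-04, -6.25443149e+01,  4.96571534e-02, -3.91605771e+01,
        1.62316201e-02,  1.00544727e-02,  2.58883381e-05]), 'position': array([ 0.15440492, -0.60522969,  0.23050286]), 'ee_rot': array([ 7.89687875e-01, -6.13508378e-01, -5.89600756e-04, -4.28392245e-04]), 'ft_force': array([-0.47170186,  0.18581029,  0.16062859]), 'torque': array([ 0.01150445, -0.02312685, -0.05115252]), 'grip_width': 0.9961502770654682}
top (array([[454.5900868 ,   0.        , 315.47627216],
       [  0.        , 454.5900868 , 200.05144133],
       [  0.        ,   0.        ,   1.        ]]), array([-0.10040196,  0.        ,  0.        ,  0.        ,  0.        ]), array([ 0.37388778, -0.11943592,  1.23467846]), array([[ 0.02294224,  0.99039141, -0.13637633],
       [-0.99964944,  0.02452906,  0.00996634],
       [ 0.01321576,  0.13609987,  0.99060697]]))
side (array([[365.02303429,   0.        , 320.0643768 ],
       [  0.        , 365.02303429, 204.08818715],
       [  0.        ,   0.        ,   1.        ]]), array([-0.02701253,  0.        ,  0.        ,  0.        ,  0.        ]), array([0.48842385, 0.58792464, 0.62625625]), array([[-0.99580464,  0.06891213, -0.06020166],
       [-0.08859163, -0.56137939,  0.82280295],
       [ 0.02290513,  0.82468436,  0.56512924]]))
```

View pics/top0.png

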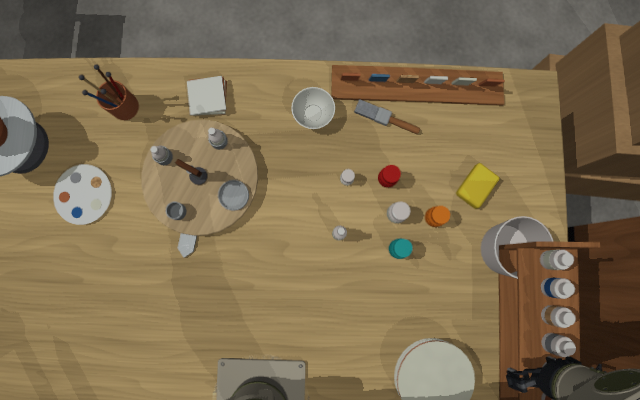

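View pics/side0.png

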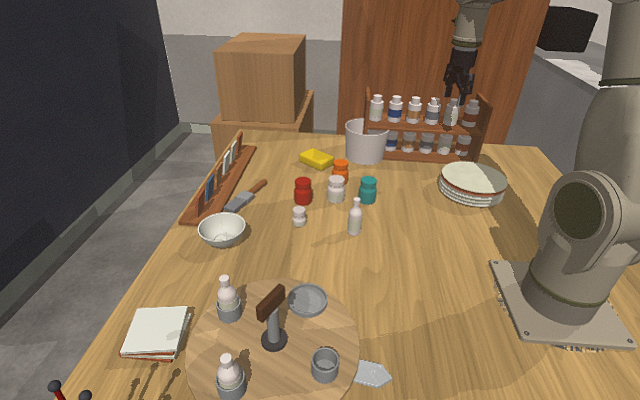

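Top view: the turntable hub is near (199,177), the wide pocket near (234,195) and the tongue near (187,245). 

Candidates for the jar:
- white wide jar at (400,212)
- small white jar at (347,177)
- slim bottle at (340,233)
- red at (390,176), orange at (438,216) and turquoise at (401,248)

I choose the white one at (400,212) and will check it in a close crop.

```bash
python3 - <<'E'
import cv2,numpy as np
a=cv2.imread('pics/top0.png')
c1=cv2.resize(a[110:270,130:270],None,fx=3.5,fy=3.5,interpolation=2)[:560]
c2=cv2.resize(a[160:260,325:385+70],None,fx=2.3,fy=2.3,interpolation=2)
W=np.zeros((560,490+c2.shape[1],3),np.uint8); W[:c1.shape[0],:490]=c1; W[:c2.shape[0],490:]=c2
print(W.shape); cv2.imwrite('pics/crop1.png',W)
E
python3 - <<'E'
from h import *
P=par('top');S=par('side')
print('jar top',onz(P,[[400,209]],.074)); print('jar side ctr',onz(S,[[336,182]],.074))
print('post/hub',onz(P,[[199,177]],.034)); print('disc c',onz(P,[[199,178]],.034),onz(P,[[142,178],[257,178]],.034),onz(P,[[199,120],[199,235]],.034))
print('wide',onz(P,[[234,195]],.047)); print('tongue tip',onz(P,[[184,256]],.008))
E
```

```text
(560, 789, 3)
jar top [[ 0.51573782 -0.35018126  0.074     ]]
jar side ctr [[ 0.51086171 -0.33638532  0.074     ]]
post/hub [[0.59409342 0.18370621 0.034     ]]
disc c [[0.59135714 0.1835404  0.034     ]] [[0.58788626 0.34025264 0.034     ]
 [0.5950386  0.02681105 0.034     ]] [[0.75345516 0.19390025 0.034     ]
 [0.43813747 0.17476762 0.034     ]]
wide [[0.54553773 0.0842795  0.047     ]]
tongue tip [[0.38181313 0.21902418 0.008     ]]
```

View pics/crop1.png

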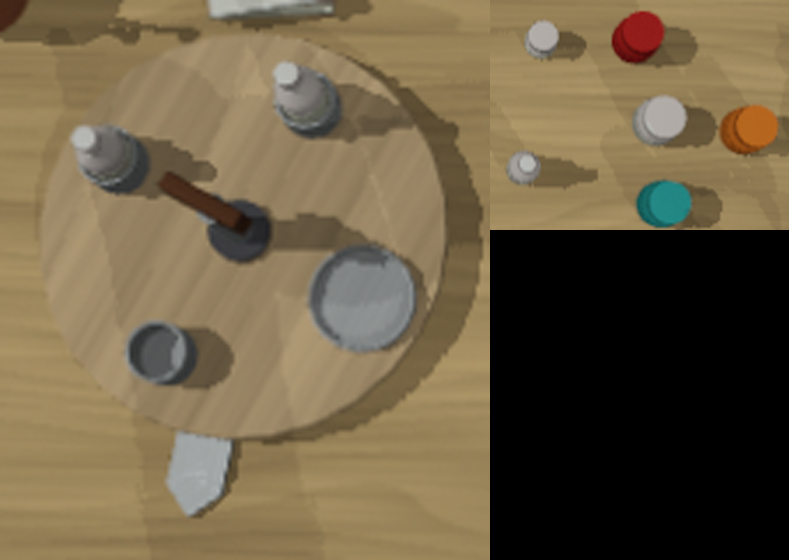

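Run:
```python
from h import *
P=par('top');S=par('side')
f=lambda u,v:[130+u/3.5,110+v/3.5]
ax=onz(P,[f(240,231)],.034)[0]; print('hub',ax)
h=onz(P,[f(165,180),f(243,222)],.156); print('handle',h,h.mean(0),np.linalg.norm(h[0]-h[1]))
w=onz(P,[f(362,298)],.047)[0]; print('wide',w,np.linalg.norm((w-ax)[:2]))
t=onz(P,[f(192,516)],.008)[0]; print('tip',t,np.linalg.norm((t-ax)[:2]))
e=onz(P,[f(168,480),f(228,487),f(178,432),f(233,440)],.008); print('tongue edges',e, 'mids',(e[0]+e[1])/2,(e[2]+e[3])/2)
aw=np.arctan2(*(w-ax)[1::-1]); at=np.arctan2(*(t-ax)[1::-1]); print('ang',aw,at,'delta',(aw-at)%(2*np.pi))
d=h[1]-h[0]; print('bar',np.arctan2(d[1],d[0]))
# disc fit: threshold-free check: project circle
print('jar',onz(P,[[400.2,211.3]],.074)); print('jar side',onz(S,[[336,181]],.074))
print(R.from_quat(manip.get_obs()['ee_rot']).as_matrix())
```

```text
hub [0.59680512 0.18503935 0.034     ]
handle [[0.60909112 0.20919807 0.156     ]
 [0.58053514 0.15239021 0.156     ]] [0.59481313 0.18079414 0.156     ] 0.06358126643471333
wide [0.54511908 0.08577795 0.047     ] 0.11191189855251317
tip [0.37805617 0.21647418 0.008     ] 0.22099604628000277
tongue edges [[0.40511449 0.236787   0.008     ]
 [0.4011207  0.18962265 0.008     ]
 [0.44238689 0.23110444 0.008     ]
 [0.43741306 0.18767145 0.008     ]] mids [0.4031176  0.21320483 0.008     ] [0.43989997 0.20938795 0.008     ]
ang -2.050871422797101 2.9988670155491035 delta 1.233446868833381
bar -2.036582889289191
jar [[ 0.50976408 -0.35069297  0.074     ]]
jar side [[ 0.51116406 -0.34212541  0.074     ]]
[[ 2.47244488e-01 -9.68953052e-01 -3.83495924e-04]
 [-9.68952259e-01 -2.47244777e-01  1.24081073e-03]
 [-1.29710471e-03  6.48056267e-05 -9.99999157e-01]]
```

```bash
cat >> h.py <<'E'
def rows(*wps):
    "world (x,y,z,yaw of tool x) -> tool-frame rows from the present pose (measured)"
    o=manip.get_obs(); M=R.from_quat(o['ee_rot']); p=np.array(o['position'])
    print('now',p.round(4),'yaw',np.arctan2(*M.as_matrix()[1::-1,0]).round(4),'t',o['clock'],'q',o['joint_pos'].round(2))
    for x,y,z,w in wps:
        T=R.from_matrix(np.array([[np.cos(w),np.sin(w),0],[np.sin(w),-np.cos(w),0],[0,0,-1]]).T.T)
        print(np.r_[(M.inv()*T).as_rotvec(degrees=True).round(2),M.inv().apply(np.array([x,y,z])-p).round(4)])
E
python3 - <<'E'
from h import *
rows((.51,-.33,.25,-.9),(.595,.182,.25,-.467))
E
```

```text
now [ 0.1544 -0.6053  0.2306] yaw -1.321 t 0.1 q [ 1.3   0.33 -0.06  1.46  0.02  1.35 -0.09]
[-1.000e-02  7.000e-02 -2.412e+01 -1.788e-01 -4.126e-01 -1.920e-02]
[-3.000e-02  7.000e-02 -4.893e+01 -6.539e-01 -6.215e-01 -1.860e-02]
```

Call:
move_arm:
  moves:
    - [0, 0, -24, -0.179, -0.413, -0.02, 0.085]
    - [0, 0, -24, -0.179, -0.413, -0.02, 0.085]
    - [0, 0, -24, -0.179, -0.413, -0.02, 0.085]
    - [0, 0, -24, -0.179, -0.413, -0.02, 0.085]
    - [0, 0, -24, -0.179, -0.413, -0.02, 0.085]
    - [0, 0, -24, -0.179, -0.413, -0.02, 0.085]
    - [0, 0, -24, -0.179, -0.413, -0.02, 0.085]
    - [0, 0, -24, -0.179, -0.413, -0.02, 0.085]
    - [0, 0, -49, -0.654, -0.622, -0.02, 0.085]
    - [0, 0, -49, -0.654, -0.622, -0.02, 0.085]

```text
clock: 1.1
position: [0.4936, -0.2614, 0.2488]
ee_rot: [0.956, -0.293, -0.0, -0.0]
ft_force: [-0.1, -0.2, 1.0]
grip_width: 0.996
```

Run:
```python
from h import *
rows((.595,.182,.25,-.467))
```

```text
now [ 0.4936 -0.2614  0.2488] yaw -0.5958 t 1.1 q [ 0.8   0.21 -0.45  1.59  0.09  1.36 -0.26]
[-2.000e-02  6.000e-02 -7.380e+00 -1.649e-01 -4.239e-01 -9.000e-04]
```

Call:
move_arm:
  moves:
    - [0, 0, -7, -0.165, -0.424, 0, 0.085]
    - [0, 0, -7, -0.165, -0.424, 0, 0.085]
    - [0, 0, -7, -0.165, -0.424, 0, 0.085]
    - [0, 0, -7, -0.165, -0.424, 0, 0.085]
    - [0, 0, -7, -0.165, -0.424, 0, 0.085]
    - [0, 0, -7, -0.165, -0.424, 0, 0.085]
    - [0, 0, -7, -0.165, -0.424, 0, 0.085]
    - [0, 0, -7, -0.165, -0.424, 0, 0.085]
    - [0, 0, -7, -0.165, -0.424, 0, 0.085]
    - [0, 0, -7, -0.165, -0.424, 0, 0.085]

```text
clock: 2.1
position: [0.5956, 0.1872, 0.2487]
ee_rot: [0.972, -0.233, -0.001, -0.002]
ft_force: [-0.9, -0.0, 0.5]
grip_width: 0.994
```

Run:
```python
from h import *
P,im=snap('wrist','w1.png')
rows((.595,.182,.25,-.467),(.595,.182,.12,-.467))
h=np.array([.595,.182]);b=-2.04;d=np.array([np.cos(b),np.sin(b)])*.032
print('exp bar ends',proj(P,[[*(h+d),.156],[*(h-d),.156],[*h,.034]]))
```

```text
now [0.5961 0.1845 0.2486] yaw -0.4731 t 2.15 q [ 0.16  0.41 -0.71  1.41  0.26  1.42 -1.02]
[-7.0e-02  1.5e-01 -3.5e-01  2.0e-04  2.7e-03 -1.4e-03]
[-0.07    0.15   -0.35    0.0005  0.0029  0.1286]
exp bar ends [[333.11385981 245.22305169]
 [333.16552657 159.17942534]
 [332.81069676 164.10265826]]
```

View pics/w1.png

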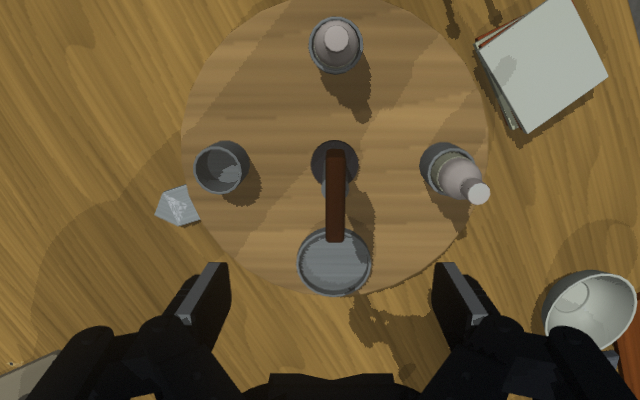

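Run:
```python
from h import *
P=par('wrist')
b=onz(P,[[336,151],[335,241]],.156); d=b[1]-b[0]; print('bar',b.mean(0),np.linalg.norm(d),np.arctan2(d[1],d[0]))
ax=onz(P,[[334.3,162]],.034)[0]; w=onz(P,[[335,262]],.047)[0]; t=onz(P,[[155,210]],.008)[0]
print('hub',ax,'wide',w,np.linalg.norm((w-ax)[:2]),np.arctan2(*(w-ax)[1::-1]),'tip',t,np.linalg.norm((t-ax)[:2]),np.arctan2(*(t-ax)[1::-1]))
m=b.mean(0); 
for c in (ax,m): print([np.arctan2(*(q-c)[1::-1]) for q in (w,t)])
rows((m[0],m[1],.12,-.467))
```

```text
bar [0.59893476 0.18243886 0.156     ] 0.06620299043648213 -2.0500791306675743
hub [0.59781049 0.18026046 0.034     ] wide [0.54957411 0.08374624 0.047     ] 0.10789690682791592 -2.0342720662761744 tip [0.38248973 0.21987059 0.008     ] 0.2189337668548334 2.9596678895099693
[np.float64(-2.0342720662761744), np.float64(2.9596678895099693)]
[np.float64(-2.034560132907588), np.float64(2.9703476899683037)]
now [0.5961 0.1845 0.2486] yaw -0.4731 t 2.15 q [ 0.16  0.41 -0.71  1.41  0.26  1.42 -1.02]
[-0.07    0.15   -0.35    0.0038  0.0007  0.1286]
```

Call:
move_arm:
  moves:
    - [0, 0, 0, 0.003, 0.001, 0.04, 0.085]
    - [0, 0, 0, 0.003, 0.001, 0.08, 0.085]
    - [0, 0, 0, 0.003, 0.001, 0.11, 0.085]
    - [0, 0, 0, 0.003, 0.001, 0.128, 0.085]
    - [0, 0, 0, 0.003, 0.001, 0.128, 0.085]
    - [0, 0, 0, 0.003, 0.001, 0.128, 0.0]
    - [0, 0, 0, 0.003, 0.001, 0.128, 0.0]
    - [0, 0, 0, 0.003, 0.001, 0.128, 0.0]
    - [0, 0, 0, 0.003, 0.001, 0.128, 0.0]
    - [0, 0, 0, 0.003, 0.001, 0.128, 0.0]
  grip_force: 40

```text
clock: 3.15
position: [0.5955, 0.1803, 0.1223]
ee_rot: [0.972, -0.236, -0.003, -0.0]
ft_force: [-20.1, 3.7, 13.2]
grip_width: 0.207
```

Run:
```python
from h import *
o=manip.get_obs(); print(o['ft_force'],o['grip_width'],o['torque'])
rows((.598,.182,.12,-.467-1.25))
```

```text
[-20.06795342   3.72648982  13.24409783] 0.20733792193529244 [1.1085928  4.4785217  0.05450438]
now [0.5955 0.1803 0.1223] yaw -0.4764 t 3.15 q [ 0.15  0.5  -0.68  1.57  0.32  1.2  -1.07]
[ 2.900e-01  2.800e-01  7.108e+01  1.500e-03 -2.600e-03  2.200e-03]
```

Call:
move_arm:
  moves:
    - [0, 0, 0, -0.003, 0, 0, 0]
    - [0, 0, 0, -0.003, 0, 0, 0]
    - [0, 0, 0, -0.003, 0, 0, 0]

```text
clock: 3.45
position: [0.5952, 0.1804, 0.1224]
ee_rot: [0.972, -0.237, -0.001, -0.0]
ft_force: [-8.4, 2.6, 6.5]
grip_width: 0.208
```

Call:
move_arm:
  moves:
    - [0, 0, 0, -0.0015, 0, -0.001, 0]
    - [0, 0, 2, -0.0015, 0, -0.001, 0]
    - [0, 0, 5, -0.0015, 0, -0.001, 0]
    - [0, 0, 9, -0.0015, 0, -0.001, 0]
    - [0, 0, 13, -0.0015, 0, -0.001, 0]
    - [0, 0, 18, -0.0015, 0, -0.001, 0]
    - [0, 0, 23, -0.0015, 0, -0.001, 0]
    - [0, 0, 28, -0.0015, 0, -0.001, 0]
    - [0, 0, 32, -0.0015, 0, -0.001, 0]
    - [0, 0, 35, -0.0015, 0, -0.001, 0]

```text
clock: 4.45
position: [0.5933, 0.1822, 0.1225]
ee_rot: [0.855, -0.519, -0.002, -0.0]
ft_force: [-6.8, 8.5, 0.5]
grip_width: 0.206
```

Run:
```python
from h import *
o=manip.get_obs(); print(o['ft_force'],o['grip_width'],o['torque'])
rows((.598,.182,.12,-.467-1.25))
```

```text
[-6.82412904  8.4700463   0.53729678] 0.20575554368666263 [1.69022838 1.793269   0.1215899 ]
now [0.5933 0.1822 0.1225] yaw -1.0906 t 4.45 q [ 0.07  0.47 -0.57  1.58  0.26  1.18 -1.64]
[ 1.300e-01  1.800e-01  3.589e+01  2.300e-03 -4.100e-03  2.500e-03]
```

Call:
move_arm:
  moves:
    - [0, 0, 2, -0.001, 0, 0, 0]
    - [0, 0, 5, -0.0015, 0, 0, 0]
    - [0, 0, 9, -0.0015, 0, 0, 0]
    - [0, 0, 14, -0.0015, 0, 0, 0]
    - [0, 0, 19, -0.0015, 0, 0, 0]
    - [0, 0, 24, -0.0015, 0, 0, 0]
    - [0, 0, 29, -0.0015, 0, 0, 0]
    - [0, 0, 33, -0.0015, 0, 0, 0]
    - [0, 0, 36, -0.0015, 0, 0, 0]
    - [0, 0, 37.4, -0.0015, 0, 0, 0]

```text
clock: 5.45
position: [0.5928, 0.1849, 0.1226]
ee_rot: [-0.644, 0.765, 0.002, 0.001]
ft_force: [-4.1, 12.1, -1.5]
grip_width: 0.199
```

Run:
```python
from h import *
P,im=snap('top','top1.png')
P2,im=snap('side','side1.png')
a=cv2.imread('pics/top1.png')[110:270,130:270]; cv2.imwrite('pics/crop2.png',cv2.resize(a,None,fx=3.5,fy=3.5,interpolation=2))
o=manip.get_obs(); print(o['ft_force'],o['grip_width'],o['torque'])
rows((.598,.182,.12,-1.73))
```

```text
[-5.94714207 10.21595236 -1.70666529] 0.20223246717981366 [2.53420157 1.19202886 0.02825504]
now [0.5928 0.1849 0.1226] yaw -1.7404 t 5.55 q [-0.01  0.44 -0.46  1.58  0.2   1.16 -2.26]
[ 0.14    0.24   -0.6     0.002  -0.0056  0.0026]
```

View pics/crop2.png

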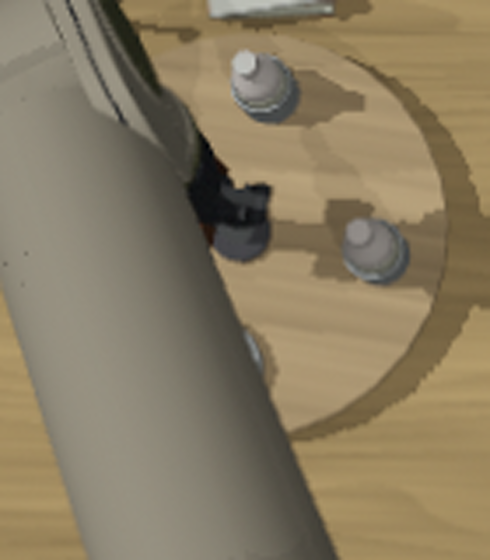

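Call:
move_arm:
  moves:
    - [0, 0, 0, -0.0015, 0, 0, 0]
    - [0, 0, 0, -0.0015, 0, 0, 0.085]
    - [0, 0, 0, -0.0015, 0, 0, 0.085]
    - [0, 0, 0, -0.0015, 0, 0, 0.085]
    - [0, 0, 0, -0.0015, 0, 0, 0.085]
    - [0, 0, 0, -0.0015, 0, -0.03, 0.085]
    - [0, 0, 0, -0.0015, 0, -0.07, 0.085]
    - [0, 0, 0, -0.0015, 0, -0.11, 0.085]
    - [0, 0, 0, -0.0015, 0, -0.125, 0.085]
    - [0, 0, 0, -0.0015, 0, -0.125, 0.085]

```text
clock: 6.55
position: [0.5961, 0.1822, 0.2504]
ee_rot: [-0.643, 0.766, -0.001, 0.002]
ft_force: [0.1, 0.3, -0.3]
grip_width: 0.999
```

Run:
```python
from h import *
P,im=snap('wrist','w2.png')
import pickle; pickle.dump(P,open('w2.pkl','wb'))
o=manip.get_obs(); print(o['ft_force'],o['grip_width'])
rows((.598,.182,.12,-1.73))
```

```text
[ 0.41742963 -0.86226201 -0.75005325] 0.9950456524071348
now [0.5953 0.1819 0.2481] yaw -1.744 t 6.6 q [-0.01  0.36 -0.47  1.42  0.16  1.4  -2.23]
[-1.000e-01  3.000e-02 -8.000e-01 -5.000e-04 -2.400e-03  1.281e-01]
```

View pics/w2.png

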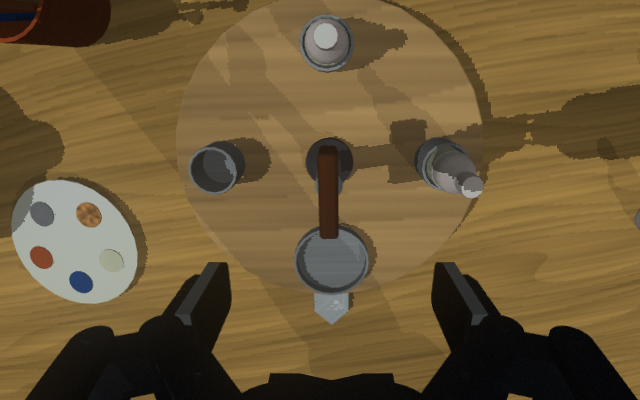

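The pocket (332,258), handle and tongue tip (331,324) look nearly in line. I'll work out the angles.

Run:
```python
from h import *
import pickle; P=pickle.load(open('w2.pkl','rb'))
im=cv2.imread('pics/w2.png'); cv2.imwrite('pics/c3.png',cv2.resize(im[130:330,260:400],None,fx=4,fy=3,interpolation=2)[:600])
b=onz(P,[[328,147],[329,238]],.156); d=b[1]-b[0]; print('bar',b.mean(0),np.linalg.norm(d),np.arctan2(d[1],d[0])%6.2832)
ax=onz(P,[[329.5,161]],.034)[0]; w=onz(P,[[332,258]],.047)[0]; t=onz(P,[[331.5,324],[315,300],[349,300]],.008)
for n,q in(('w',w),('tip',t[0]),('mid',(t[1]+t[2])/2)): print(n,q,np.linalg.norm((q-ax)[:2]),np.arctan2(*(q-ax)[1::-1])%6.2832)
print(ax)
```

```text
bar [0.59934151 0.18215111 0.156     ] 0.06686198846395958 2.97721573127024
w [0.49288532 0.19783532 0.047     ] 0.10438059313142468 2.994028020885549
tip [0.37756364 0.21838474 0.008     ] 0.22149599260072267 2.9788109909311684
mid [0.41375301 0.21144857 0.008     ] 0.18466352438174605 2.9841152257091
[0.59613152 0.18248828 0.034     ]
```

View pics/c3.png

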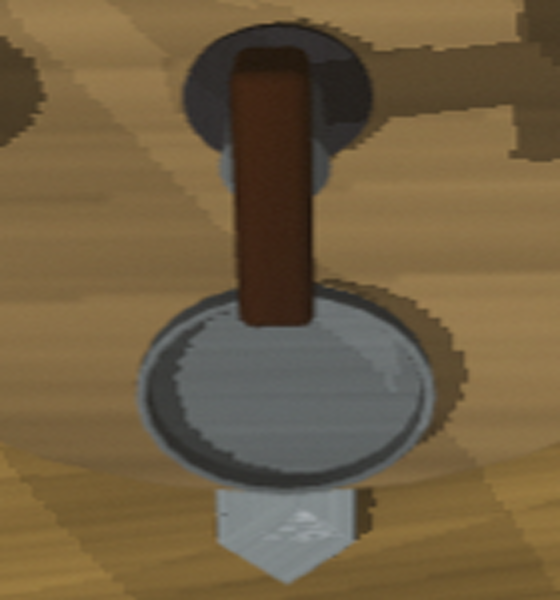

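Pocket and tongue centrelines agree within about 0.5 px (under 1°). Next I go above the jar.

Run:
```python
from h import *
rows((.51,-.346,.25,-.785))
```

```text
now [0.5953 0.1819 0.2481] yaw -1.744 t 6.6 q [-0.01  0.36 -0.47  1.42  0.16  1.4  -2.23]
[-1.000e-01 -2.000e-02 -5.494e+01  5.347e-01 -6.900e-03 -2.200e-03]
```

Call:
move_arm:
  moves:
    - [0, 0, -55, 0.535, -0.007, -0.002, 0.085]
    - [0, 0, -55, 0.535, -0.007, -0.002, 0.085]
    - [0, 0, -55, 0.535, -0.007, -0.002, 0.085]
    - [0, 0, -55, 0.535, -0.007, -0.002, 0.085]
    - [0, 0, -55, 0.535, -0.007, -0.002, 0.085]
    - [0, 0, -55, 0.535, -0.007, -0.002, 0.085]
    - [0, 0, -55, 0.535, -0.007, -0.002, 0.085]
    - [0, 0, -55, 0.535, -0.007, -0.002, 0.085]
    - [0, 0, -55, 0.535, -0.007, -0.002, 0.085]
    - [0, 0, -55, 0.535, -0.007, -0.002, 0.085]

```text
clock: 7.6
position: [0.5183, -0.288, 0.2475]
ee_rot: [0.924, -0.382, -0.001, 0.0]
ft_force: [1.6, 0.4, 0.7]
grip_width: 0.994
```

Call:
move_arm:
  moves:
    - [0, 0, 0, 0, 0, 0, 0.085]
    - [0, 0, 0, 0, 0, 0, 0.085]
    - [0, 0, 0, 0, 0, 0, 0.085]

```text
clock: 7.9
position: [0.5198, -0.2846, 0.2481]
ee_rot: [0.925, -0.381, -0.001, -0.0]
ft_force: [0.3, 0.9, -0.3]
grip_width: 0.995
```

Run:
```python
from h import *
P,im=snap('wrist','w3.png')
import pickle; pickle.dump(P,open('w3.pkl','wb'))
rows((.51,-.346,.25,-.785))
print(proj(P,[[.51,-.346,.074],[.51,-.346,0]]))
```

```text
now [ 0.52   -0.2843  0.2485] yaw -0.7812 t 7.95 q [ 0.69  0.27 -0.32  1.51  0.09  1.37 -0.42]
[-0.01    0.07    0.22    0.0363  0.0508 -0.0016]
[[368.08970344 220.08086928]
 [361.85305871 195.74046878]]
```

View pics/w3.png

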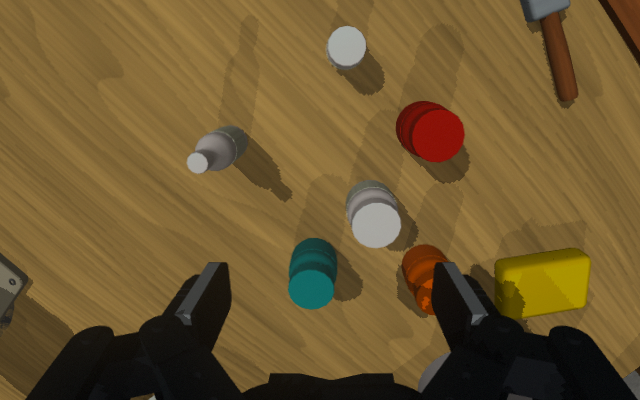

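Run:
```python
from h import *
import pickle; P=pickle.load(open('w3.pkl','rb'))
j=onz(P,[[376,225]],.074)[0]; print('jar',j, 'neigh', onz(P,[[438,134],[312,290]],.074)-j)
print('edges', np.diff(onz(P,[[351,225],[401,225]],.074),axis=0))
rows((j[0],j[1],.16,-.785),(j[0],j[1],.022,-.785))
```

```text
jar [ 0.51193484 -0.35513514  0.074     ] neigh [[ 0.09891825  0.02555998  0.        ]
 [-0.09597672 -0.00732974  0.        ]]
edges [[ 0.03424361 -0.03408148  0.        ]]
now [ 0.52   -0.2843  0.2485] yaw -0.7812 t 7.95 q [ 0.69  0.27 -0.32  1.51  0.09  1.37 -0.42]
[-0.01    0.07    0.22    0.0442  0.056   0.0884]
[-0.01    0.07    0.22    0.0444  0.056   0.2264]
```

Call:
move_arm:
  moves:
    - [0, 0, 0, 0.022, 0.028, 0.03, 0.085]
    - [0, 0, 0, 0.0425, 0.055, 0.07, 0.085]
    - [0, 0, 0, 0.0425, 0.055, 0.11, 0.085]
    - [0, 0, 0, 0.0425, 0.055, 0.11, 0.085]
    - [0, 0, 0, 0.0425, 0.055, 0.14, 0.085]
    - [0, 0, 0, 0.0425, 0.055, 0.17, 0.085]
    - [0, 0, 0, 0.0425, 0.055, 0.2, 0.085]
    - [0, 0, 0, 0.0425, 0.055, 0.226, 0.085]
    - [0, 0, 0, 0.0425, 0.055, 0.226, 0.085]
    - [0, 0, 0, 0.0425, 0.055, 0.226, 0.085]
  grip_force: 30

```text
clock: 8.95
position: [0.5126, -0.3542, 0.0254]
ee_rot: [0.925, -0.381, 0.001, -0.0]
ft_force: [-0.5, -0.5, 1.1]
grip_width: 0.993
```

Call:
move_arm:
  moves:
    - [0, 0, 0, 0, 0, 0, 0.066]
    - [0, 0, 0, 0, 0, 0, 0.06]
    - [0, 0, 0, 0, 0, 0, 0.056]
    - [0, 0, 0, 0, 0, 0, 0.052]
    - [0, 0, 0, 0, 0, 0, 0.045]
    - [0, 0, 0, 0, 0, 0, 0.03]
    - [0, 0, 0, 0, 0, 0, 0.03]
    - [0, 0, 0, 0, 0, 0, 0.03]
  grip_force: 40

```text
clock: 9.75
position: [0.5115, -0.3553, 0.0248]
ee_rot: [0.924, -0.382, 0.001, 0.0]
ft_force: [-3.3, 2.4, 8.7]
grip_width: 0.612
```

Run:
```python
from h import *
o=manip.get_obs(); print(o['ft_force'],o['grip_width'])
rows((.511,-.353,.16,-.785))
```

```text
[-3.29769347  2.41997316  8.66052449] 0.6119330578045872
now [ 0.5115 -0.3553  0.0248] yaw -0.7837 t 9.75 q [ 0.74  0.53 -0.26  1.66  0.16  0.97 -0.36]
[-0.01   -0.07    0.08   -0.0018 -0.0013 -0.1353]
```

Call:
move_arm:
  moves:
    - [0, 0, 0, 0, 0, -0.01, 0.03]
    - [0, 0, 0, 0, 0, -0.03, 0.03]
    - [0, 0, 0, 0, 0, -0.06, 0.03]
    - [0, 0, 0, 0, 0, -0.1, 0.03]
    - [0, 0, 0, 0, 0, -0.14, 0.03]
    - [0, 0, 0, 0, 0, -0.175, 0.03]
    - [0, 0, 0, 0, 0, -0.195, 0.03]
    - [0, 0, 0, 0, 0, -0.2, 0.03]
    - [0, 0, 0, 0, 0, -0.2, 0.03]

```text
clock: 10.65
position: [0.511, -0.3551, 0.2235]
ee_rot: [0.924, -0.382, 0.0, 0.0]
ft_force: [-0.7, 0.6, -2.4]
grip_width: 0.61
```

Run:
```python
from h import *
o=manip.get_obs(); print(o['ft_force'],o['grip_width'])
rows((.489,.2,.222,-1.73),(.489,.2,.11,-1.73),(.489,.2,.062,-1.73))
```

```text
[-0.73225597  0.56957952 -2.37188122] 0.6100403288557602
now [ 0.511  -0.3551  0.2235] yaw -0.7836 t 10.65 q [ 0.75  0.34 -0.28  1.47  0.1   1.34 -0.32]
[-2.000e-02 -3.000e-02  5.422e+01 -4.074e-01 -3.777e-01  1.300e-03]
[-2.000e-02 -3.000e-02  5.422e+01 -4.075e-01 -3.777e-01  1.133e-01]
[-2.000e-02 -3.000e-02  5.422e+01 -4.075e-01 -3.777e-01  1.613e-01]
```

Call:
move_arm:
  moves:
    - [0, 0, 1, -0.008, -0.007, 0, 0.03]
    - [0, 0, 3, -0.024, -0.022, 0, 0.03]
    - [0, 0, 6, -0.045, -0.042, 0, 0.03]
    - [0, 0, 10, -0.073, -0.068, 0, 0.03]
    - [0, 0, 14, -0.102, -0.094, 0, 0.03]
    - [0, 0, 18, -0.131, -0.12, 0, 0.03]
    - [0, 0, 22, -0.16, -0.148, 0, 0.03]
    - [0, 0, 26, -0.19, -0.176, 0, 0.03]
    - [0, 0, 30, -0.22, -0.204, 0, 0.03]
    - [0, 0, 34, -0.25, -0.232, 0, 0.03]

```text
clock: 11.65
position: [0.4964, -0.0128, 0.2215]
ee_rot: [0.771, -0.637, -0.001, 0.001]
ft_force: [1.4, -0.1, -2.8]
grip_width: 0.614
```

Run:
```python
from h import *
o=manip.get_obs(); print(o['ft_force'],o['grip_width'])
rows((.489,.2,.222,-1.73))
```

```text
[ 1.35897275 -0.14602453 -2.83693715] 0.6135052437290913
now [ 0.4964 -0.0128  0.2215] yaw -1.3801 t 11.65 q [ 0.39  0.09 -0.48  1.78  0.04  1.28 -1.48]
[ 1.500e-01  0.000e+00  2.005e+01 -2.103e-01 -3.310e-02 -5.000e-04]
```

Call:
move_arm:
  moves:
    - [0, 0, 3, -0.035, -0.005, 0, 0.03]
    - [0, 0, 6, -0.07, -0.011, 0, 0.03]
    - [0, 0, 10, -0.105, -0.017, 0, 0.03]
    - [0, 0, 14, -0.14, -0.022, 0, 0.03]
    - [0, 0, 17, -0.17, -0.027, 0, 0.03]
    - [0, 0, 19, -0.195, -0.031, 0, 0.03]
    - [0, 0, 20, -0.21, -0.033, 0, 0.03]
    - [0, 0, 20, -0.21, -0.033, 0, 0.03]
    - [0, 0, 20, -0.21, -0.033, 0, 0.03]

```text
clock: 12.55
position: [0.489, 0.1975, 0.2218]
ee_rot: [-0.65, 0.76, 0.0, -0.001]
ft_force: [-0.9, -0.0, -2.6]
grip_width: 0.609
```

Run:
```python
from h import *
P,im=snap('side','s4.png')
cv2.imwrite('pics/c4.png',cv2.resize(im[180:400,150:470,::-1],None,fx=2.4,fy=2.4,interpolation=2))
o=manip.get_obs(); print(o['ft_force'],o['grip_width'])
rows((.489,.2,.11,-1.73),(.489,.2,.062,-1.73))
print(proj(P,[[.489,.2,.037],[.598,.182,.139]]))
```

```text
[-0.53813237  0.68780001 -2.52670387] 0.6061484417857992
now [0.4893 0.197  0.2221] yaw -1.7265 t 12.6 q [ 0.1   0.18 -0.63  1.7   0.11  1.3  -2.28]
[ 0.09   -0.07    0.2    -0.0031  0.0006  0.1121]
[ 0.09   -0.07    0.2    -0.0031  0.0006  0.1601]
[[331.37110723 353.46438711]
 [270.22168685 302.45684815]]
```

View pics/c4.png

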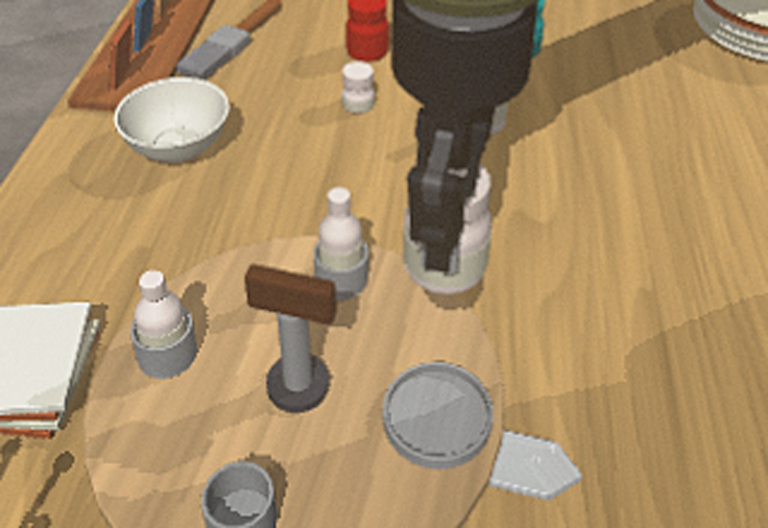

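Run:
```python
from h import *
P=par('side'); t=np.linspace(0,6.28,60)
for cx in (.485,.489):
    c=np.c_[cx+.027*np.cos(t),.197+.027*np.sin(t),0*t+.2]
    q=proj(P,c); q=(q-[150,180])*2.4; print(cx,q.min(0),q.max(0))
```

```text
0.485 [410.16382269 233.01250584] [494.15153996 296.68079124]
0.489 [403.96127297 232.53192899] [487.92130642 296.13544309]
```

Call:
move_arm:
  moves:
    - [0, 0, 0, -0.003, 0, 0.02, 0.03]
    - [0, 0, 0, -0.003, 0, 0.05, 0.03]
    - [0, 0, 0, -0.003, 0, 0.08, 0.03]
    - [0, 0, 0, -0.003, 0, 0.11, 0.03]
    - [0, 0, 0, -0.003, 0, 0.13, 0.03]
    - [0, 0, 0, -0.003, 0, 0.143, 0.03]
    - [0, 0, 0, -0.003, 0, 0.15, 0.03]
    - [0, 0, 0, -0.003, 0, 0.153, 0.03]
    - [0, 0, 0, -0.003, 0, 0.155, 0.03]
    - [0, 0, 0, -0.003, 0, 0.155, 0.03]

```text
clock: 13.6
position: [0.4905, 0.2012, 0.0688]
ee_rot: [-0.65, 0.76, -0.0, 0.0]
ft_force: [-0.5, 0.0, -3.0]
grip_width: 0.611
```

Call:
move_arm:
  moves:
    - [0, 0, 0, 0, 0, 0.002, 0.03]
    - [0, 0, 0, 0, 0, 0.004, 0.03]
    - [0, 0, 0, 0, 0, 0.006, 0.03]
    - [0, 0, 0, 0, 0, 0.007, 0.03]
    - [0, 0, 0, 0, 0, 0.007, 0.03]

```text
clock: 14.1
position: [0.4902, 0.2015, 0.0618]
ee_rot: [-0.65, 0.76, -0.0, 0.0]
ft_force: [-2.0, 0.1, 4.5]
grip_width: 0.608
```

Call:
move_arm:
  moves:
    - [0, 0, 0, 0, 0, -0.001, 0.055]
    - [0, 0, 0, 0, 0, -0.001, 0.058]
    - [0, 0, 0, 0, 0, -0.001, 0.062]
    - [0, 0, 0, 0, 0, -0.001, 0.07]
    - [0, 0, 0, 0, 0, -0.001, 0.075]
    - [0, 0, 0, 0, 0, -0.001, 0.075]

```text
clock: 14.7
position: [0.49, 0.2011, 0.0622]
ee_rot: [-0.65, 0.76, -0.0, -0.0]
ft_force: [0.1, 0.2, 0.1]
grip_width: 0.875
```

Call:
move_arm:
  moves:
    - [0, 0, 0, 0, 0, -0.01, 0.075]
    - [0, 0, 0, 0, 0, -0.03, 0.075]
    - [0, 0, 0, 0, 0, -0.06, 0.075]
    - [0, 0, 0, 0, 0, -0.1, 0.075]
    - [0, 0, 0, 0, 0, -0.14, 0.075]
    - [0, 0, 0, 0, 0, -0.18, 0.075]
    - [0, 0, 0, 0, 0, -0.19, 0.075]
    - [0, 0, 0, 0, 0, -0.19, 0.075]

```text
clock: 15.5
position: [0.4907, 0.2016, 0.2544]
ee_rot: [-0.65, 0.76, -0.001, 0.002]
ft_force: [0.4, 0.3, -1.1]
grip_width: 0.88
```

Run:
```python
from h import *
P,im=snap('side','s5.png'); W,iw=snap('wrist','w5.png')
c=lambda a:np.ascontiguousarray(a[:,:,::-1])
A=cv2.resize(c(im[230:400,220:420]),None,fx=2,fy=2,interpolation=2); B=cv2.resize(c(iw[100:400,140:540]),None,fx=1,fy=1)
V=np.zeros((340,800,3),np.uint8); V[:340,:400]=A; V[:300,400:]=B; cv2.imwrite('pics/c5.png',V)
o=manip.get_obs(); print(o['ft_force'],o['grip_width'],o['position'],o['clock'])
```

```text
[-1.23981328  0.42282641 -0.79614625] 0.8784503680361034 [0.48966159 0.20084314 0.25133582] 15.6
```

View pics/c5.png

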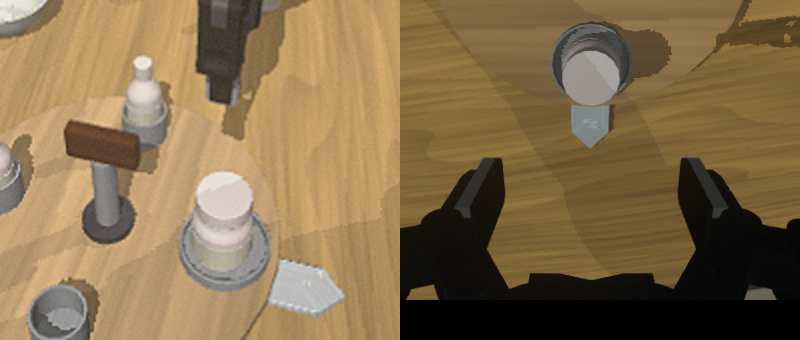

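The jar stands upright inside the cup and the gripper is clear. The cup centre (crop x≈591.5) lines up with the tongue (≈592). Handing in.

```bash
python3 -c "
from workcell import manip
print(manip.hand_in())"
```

```text
the job is handed in; nothing more can be done
None
```

I turned the carousel about 72° clockwise by its handle, until the wide pocket stood at the loading point over the tongue. Then I set the white glaze jar into that pocket, let go and lifted clear. I handed in at about 15.6 s, well inside the 58 s limit.

- **Alignment:** in the last wrist picture the cup and tongue centrelines agree to about 1 px. Right after turning, the angle estimates were 2.977 rad (bar handle), 2.994 (pocket centre) and 2.979–2.984 (tongue), so they differ by up to 0.017 rad. I put the pocket's difference down to measuring error and did not correct for it.
- **Seating:** contact came at a tool height of about 62 mm, which matches the jar standing on the pocket floor. Contact on the rim would have come about 10 mm higher. It touched down with about 7 N, and the last side picture shows it upright inside the cup.
- **Forces:** the first grip on the handle gave about 24 N at the wrist because the gripper was a few mm off centre. I eased it off before turning the carousel, and readings stayed within about 13 N after that.

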